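# Clip down the lid of a battery junction box

## Robot

A 6-joint arm with a two-finger parallel gripper is mounted at the origin on the work surface. World frame = base frame: x ahead of the robot, y to its left, z up, the work surface at z = 0. Lengths are in m, angles in rad, forces in N, time in s.
With the tool pointing down it reaches from about 0.3 to 0.775 m from the base axis. Payload 14.6 kg.
Tool frame: the origin (TCP) lies at the very end of the fingers, on their centre line; the grasp point (between the pads) lies 19 mm behind it; z points along the fingers, y is the line along which they close (so a half turn about z gives the same grasp; the last joint's range is limited). The gripper opens to 94 mm and grips with 3 to 60 N. Pads are 16 mm wide; open, the fingers measure 119 mm over their backs; the gripper's body (75 mm by 177 mm) begins 78 mm behind the grasp point.
Start: joints at [-1.213, 0.3, 1.521, -0, 1.321, -0.067], TCP at [0.227, -0.501, 0.205] pointing down, gripper open.
Joint ranges: [-3.03, 3.03], [-0.79, 2.21], [0.23, 2.52], [-1.04, 4.18], [0, 3.07], [-2.55, 2.55]. Speed limits (rad/s): [2.22, 2.22, 2.57, 3.14, 3.14, 3.14].

## Interface

Orientations are given as [roll, pitch, yaw] about the fixed x, y, z axes, in that order (R = Rz(yaw) Ry(pitch) Rx(roll)).
In Python, from station import ctrl gives the robot as it stands.
- The arm moves only by the shell command python3 -m pendant 'ROWS' [OPENING] [FORCE]. ROWS is JSON, a list of rows, each a list of 2 entries, a list of its own where there are three numbers: the shift along the world's x, y, z in cm, then the turn about the world's z in rad. A call has 1 to 20 rows; each row shifts and turns the commanded pose from where the row before left it; what a row does not reach is not made up. A row lasts 1/12 s, in which the tool goes at most 41.7 mm and 7.16 degrees, less where a joint would pass 70% of its speed; a pose out of reach is approached as far as the arm can. A call is refused whole if a number of a shift passes 4.17 or a number of a turn 0.125, either way. A call with a gripper value outside its range is refused whole. OPENING is the opening, from 0 (shut) to 1 (fully open), set as the call begins (- or left out, the last holds). The fingers move at their own pace and stop on an object; FORCE is the grip in N (left out, the last holds). Time passes only in rows, so rows that do not move let the fingers close. It gives the time, the measured TCP pose, the force, the opening and the grip force at its end, in the units of the state.
- ctrl.get_obs(): the state, without advancing time (a new reading comes with each control period).
- ctrl.camera(name): name is "scene" or "top" or "wrist"; returns a dict with "color" (480x640x3 uint8, red, green, blue), "intrinsics" (3x3 intrinsics, pixels), "camera_from_world" (4x4, takes a point from world to camera coordinates). Camera axes: x right, y down, z forward; pixel columns grow to the right and rows downward; lengths in m; the calibration is good to about 2 mm. A picture is of the moment at which its call begins. There is no depth.
- ctrl.hand_in(): hands the job in; it is judged then, once.
The state is a dict: "time_s": time; "qpos": joint angles; "joint_vel": joint speeds; "tau": joint torques, N m; "ee_pos": TCP position; "eef_rot": TCP orientation; "force": force on the tool from outside, world axes, zero at the start; "moment": the same for the moment, N m; "grip_width": finger opening in m; "grip_force": force on a finger pad.
Only numpy, scipy, OpenCV 4.12 (cv2) and the standard library are available. Lean on these libraries where they do the work, as an engineer would, in place of code of your own. Each camera call takes 0.05 s, during which the arm holds its last target. There are 200 camera calls.

## Task

Put the loose lid squarely on the light grey junction box, then fold its three hinged clips over the rim one at a time: push each until it snaps down flat, then bed it with a firm steady push of about 15 N for half a second before going on to the next. The clips are brittle, so never push one with more than 30 N, and do not disturb the other things on the bench.

Things in the scene. Friction and masses are not known exactly. Their poses are not given: they have to be found in the camera images.
- box: Fixed light grey plastic junction box, open on top, 120 (x) x 160 (y) x 60 mm high. Origin: centre of its underside, z up. Opening 88 (x) x 128 (y) mm, centred. A black flap clip is hinged at the middle of its sides -x (clip_front), +y (clip_left) and -y (clip_right); each hinge axis runs along its side, level, 8 mm outside the wall. The +x side has only two short cable glands.
- box_seal (a point): Centre of the box's mouth, at the top of the free black seal on the rim, 65 mm above the box's underside. The seal is springy, about 1.8 N per mm. The lid resting on it has its origin about 53.5 mm above the box's underside; closed clips press it down to 50.5 mm.
- lid: Loose light grey lid, 0.25 kg or a third more or less. Origin: centre of its underside, z up. From below: a plug 84 (x) x 124 (y) x 10 mm high that fits the box's opening with 2 mm play on each side, a plate 116 (x) x 156 (y) x 6 mm, a grip bar 14 (x) x 70 (y) x 30 mm high; 46 mm in all. It fits either way round. It starts flat on the bench.
- clip_front (a joint): Fold angle (rad) of the clip on the box's -x side: it rests open near 0, leaning outward 0.33 past upright; grows as it is folded inward; 1.9 = closed, flat and level over the lid rim (hard stop). A two-way snap: below about 1.65 it springs back open (at most 0.25 N m, some 10 N near its end); beyond that it holds itself closed against the seal. Push on the fingers tells when it is down.
- clip_left (a joint): Angle of the clip on the box's +y side, like clip_front.
- clip_right (a joint): Angle of the clip on the box's -y side, like clip_front.
- clip_front_hinge (a point): Middle of clip_front's hinge axis, on the box, 68.5 mm above the box's underside. x points level inward, square to that side of the box; z up. The clip is a black plastic flap reaching 34 mm from this axis, 36 mm wide, 4 mm thick; closed, its top is 70.5 mm above the box's underside.
- clip_front_pad (a point): Point on the outer face (closed: the upper face) of clip_front, on its centre line, 26 mm from the hinge axis: where to press. Moves with the clip.
- clip_left_hinge (a point): Middle of clip_left's hinge axis, on the box, 68.5 mm above the box's underside. x points level inward, square to that side of the box; z up. The clip is like clip_front.
- clip_left_pad (a point): Point on the outer face (closed: the upper face) of clip_left, on its centre line, 26 mm from the hinge axis: where to press. Moves with the clip.
- clip_right_hinge (a point): Middle of clip_right's hinge axis, on the box, 68.5 mm above the box's underside. x points level inward, square to that side of the box; z up. The clip is like clip_front.
- clip_right_pad (a point): Point on the outer face (closed: the upper face) of clip_right, on its centre line, 26 mm from the hinge axis: where to press. Moves with the clip.

How it is judged:
By the outcome, as a careful person would: the job done as asked, in the order asked, and still so for the second after the job is handed in, with the robot touching nothing.
It also fails if it takes over 72 s, if anything falls off the work surface, if the arm or the gripper's body presses on something with over 40 N, if the wrist force passes 120 N, or if a joint passes its speed limit or range.

## Working session

There is one attempt and no reset: what is moved stays moved. The work goes in short steps, Python scripts to look and compute and a shell command to move; the robot and the scene stay as the last step left them, time stands still between calls to the robot, and variables do not carry over. Pictures are saved under pics/ and viewed, at most 10 in all, crops included, and the job is handed in when it is done.

```bash
mkdir -p pics; ls; python3 - <<'E'
from station import ctrl
import cv2,numpy as np
o=ctrl.get_obs();print({k:np.round(v,3).tolist() for k,v in o.items()})
for n in("scene","top"):
    c=ctrl.camera(n);cv2.imwrite(f"pics/{n}0.png",c["color"][:,:,::-1]);np.savez(f"pics/{n}0.npz",**c)
    print(n,c["intrinsics"].tolist(),np.round(c["camera_from_world"],4).tolist())
E
```

```text
pics
{'time_s': 0.0, 'qpos': [-1.213, 0.3, 1.522, 0.0, 1.321, -0.067], 'joint_vel': [-0.0, 0.002, 0.002, -0.001, -0.001, 0.001], 'tau': [-0.002, -53.18, -35.273, 0.071, 0.024, -0.0], 'ee_pos': [0.227, -0.501, 0.205], 'eef_rot': [-3.14, -0.0, 0.425], 'force': [-0.505, 0.768, -0.126], 'moment': [0.06, 0.003, -0.013], 'grip_force': 0.0, 'grip_width': 0.094}
scene [[473.7092714940814, 0.0, 324.6797451359902], [0.0, 473.7092714940814, 239.17253433772652], [0.0, 0.0, 1.0]] [[-0.7703, 0.6377, -0.0005, 0.4077], [0.5479, 0.6615, -0.5121, -0.2656], [-0.3262, -0.3947, -0.8589, 0.917], [0.0, 0.0, 0.0, 1.0]]
top [[588.6740994438637, 0.0, 308.99876310423605], [0.0, 588.6740994438637, 238.82429701130184], [0.0, 0.0, 1.0]] [[-0.0161, -0.9999, -0.0034, -0.0056], [-0.9965, 0.0164, -0.0815, 0.543], [0.0816, 0.0021, -0.9967, 1.1221], [0.0, 0.0, 0.0, 1.0]]
```

View pics/top0.png

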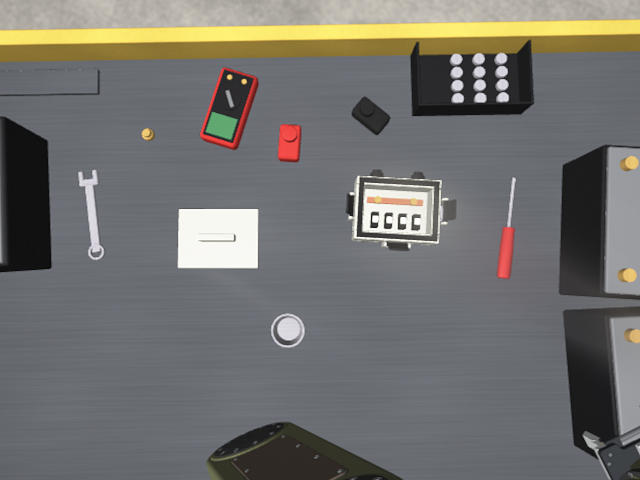

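View pics/scene0.png

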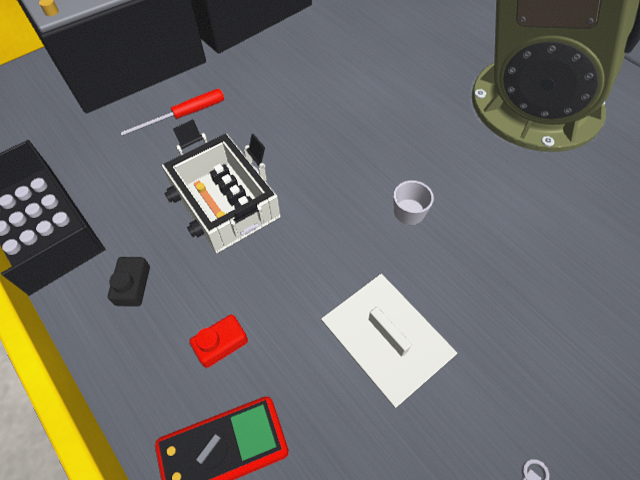

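The top view shows the lid at about (218,238) with its bar along image x (world y), and the box at (397,210) with clips at (350,205), (449,209) and (398,245). The cup is at (288,330). The scene view agrees. Next I'll measure the edges.

```bash
cat > h.py <<'E'
import numpy as np,cv2
def ray(c,uv,z):
    T=c["camera_from_world"];R,t=T[:3,:3],T[:3,3]
    d=R.T@np.linalg.inv(c["intrinsics"])@np.array([uv[0],uv[1],1.]);o=-R.T@t
    return o+d*(z-o[2])/d[2]
def proj(c,p):
    T=c["camera_from_world"];q=c["intrinsics"]@(T[:3,:3]@np.asarray(p)+T[:3,3]);return q[:2]/q[2]
def rect(c,pts,z):
    w=np.array([ray(c,p,z)[:2] for p in pts],np.float32)*1000
    (cx,cy),(a,b),th=cv2.minAreaRect(w);return np.round([cx,cy,a,b,th],1)
E
python3 - <<'E'
from h import *
c=np.load("pics/top0.npz");s=np.load("pics/scene0.npz")
def lid(c,roi):
    x0,y0,x1,y1=roi;g=c["color"][y0:y1,x0:x1].min(2)
    m=(g>170).astype(np.uint8)
    k=max(cv2.findContours(m,0,1)[0],key=cv2.contourArea).reshape(-1,2)+[x0,y0]
    return k
print("lid top",rect(c,lid(c,(165,195,275,280)),.016),"scene",rect(s,lid(s,(315,265,465,415)),.014))
x0,y0,x1,y1=340,160,465,260
g=c["color"][y0:y1,x0:x1].max(2)
n,l,st,ce=cv2.connectedComponentsWithStats((g<70).astype(np.uint8))
for i in range(1,n):
    if st[i,4]>40:
        k=np.argwhere(l==i)[:,::-1]+[x0,y0]
        print(st[i],ce[i]+[x0,y0],rect(c,k,.065))
m=c["color"][y0:y1,x0:x1,::-1]
cv2.imwrite("pics/boxtop.png",cv2.resize(m,None,fx=4,fy=4,interpolation=0))
m=s["color"][110:260,150:290,::-1]
cv2.imwrite("pics/boxsc.png",cv2.resize(m,None,fx=4,fy=4,interpolation=0))
E
python3 -c "
import cv2,numpy as np
a=cv2.imread('pics/boxtop.png');b=cv2.imread('pics/boxsc.png');a=cv2.resize(a,(400,320),interpolation=0);b=cv2.resize(b,(400,428),interpolation=0)
o=np.zeros((428,800,3),np.uint8);o[:320,:400]=a;o[:,400:]=b;cv2.imwrite('pics/both.png',o)"
```

```text
lid top [548.2 164.6 155.7 113.8  89.1] scene [548.3 161.1 156.  115.8  88.9]
[ 17  18  53  61 386] [370.03108808 219.01295337] [ 595.2 -156.7   97.8  110.5   85.8]
[  6  34   8  22 123] [349.70731707 204.42276423] [602.8 -91.9  11.9  39.5  85.4]
[31 53  7 15 55] [373.56363636 221.30909091] [ 572.8 -137.    11.3   26.5   88.6]
[44 54  8 14 46] [387.13043478 222.10869565] [ 571.4 -162.2   13.1   24.7   88.4]
[ 47  82  21   8 109] [396.87155963 245.57798165] [ 523.1 -178.6   38.1   12.2   84.6]
```

View pics/both.png

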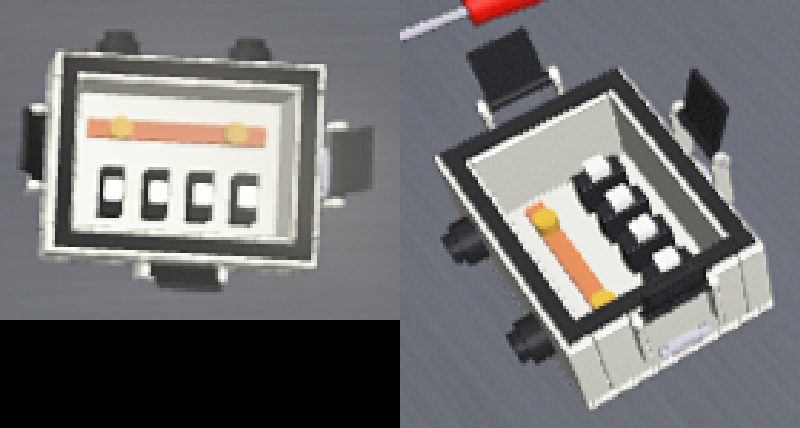

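The crops show the box with its glands on the far (+x) side and all three clips open and leaning outward. The seal ring is clear in both views. I'll measure the ring in each.

```bash
python3 - <<'E'
from h import *
for nm,roi in(("top",(340,160,465,260)),("scene",(150,110,290,260))):
    c=np.load(f"pics/{nm}0.npz");x0,y0,x1,y1=roi
    im=c["color"][y0:y1,x0:x1]
    for th in(75,90,105):
        n,l,st,ce=cv2.connectedComponentsWithStats((im.max(2)<th).astype(np.uint8))
        j=sorted(range(1,n),key=lambda i:-st[i,2]*st[i,3])[:2]
        for i in j: print(nm,th,st[i],rect(c,np.argwhere(l==i)[:,::-1]+[x0,y0],.065))
    # light region (box rim + interior) in top
    m=(im.min(2)>140).astype(np.uint8);k=max(cv2.findContours(cv2.morphologyEx(m,3,np.ones((3,3))),0,1)[0],key=cv2.contourArea).reshape(-1,2)+[x0,y0]
    print(nm,"light",rect(c,k,.06))
c=np.load("pics/top0.npz")
# by hand corners of the seal's outer edge, from the crop (3.2 px per px)
P=np.array([(62,57),(318,67),(308,256),(53,245)])/3.2+[340,160]-.5
w=np.array([ray(c,p,.065) for p in P]);print(w.round(4),w.mean(0))
# grip bar top and cup
for p in((288,330),):print("cup",ray(c,p,.04))
im=c["color"][225:250,185:250].min(2);print(im[10:16,8:58:4])
E
```

```text
top 75 [ 17  18  67  62 472] [ 594.2 -169.4  124.3  111.    86. ]
top 75 [ 47  82  22   9 134] [ 522.8 -179.5   39.9   12.9   85. ]
top 90 [ 17  18  80  63 702] [ 593.3 -181.8  148.8  111.6   85.7]
top 90 [ 69  21  30  15 130] [ 632.7 -231.7   55.8   24.7   85.2]
top 105 [  17   18   82   63 1116] [ 593.3 -182.1  149.6  111.8   85.7]
top 105 [103  39  13  22 240] [ 590.3 -278.2   22.5   40.2   87.9]
top light [ 594.1 -182.7  133.    94.7   85.7]
scene 75 [  14   24  110   96 2205] [ 595.  -177.9  166.3  111.9   85.6]
scene 75 [ 23  10  30  29 477] [ 581.2 -295.2   53.9   38.    77.3]
scene 90 [  14   24  110   97 2336] [ 594.9 -177.8  166.3  112.1   85.6]
scene 90 [ 23   9  31  31 523] [ 581.5 -295.4   56.7   38.7   77.3]
scene 105 [  14    9  110  112 3342] [ 593.3 -201.2  241.1  112.5   85.6]
scene 105 [ 13  59  50  78 594] [ 667.  -171.1  169.5   21.2   85.6]
scene light [ 593.5 -187.1  130.6   93.8   85.7]
[[ 0.6542 -0.1105  0.065 ]
 [ 0.6457 -0.2611  0.065 ]
 [ 0.5342 -0.2514  0.065 ]
 [ 0.5431 -0.1027  0.065 ]] [ 0.59430854 -0.18140808  0.065     ]
cup [0.36920935 0.02797787 0.04      ]
[[243 246 244 244 244 243 243 242 242 241 213 245 244]
 [243 246 244 244 244 243 243 243 242 242 215 246 244]
 [244 246 244 244 244 244 244 244 244 243 217 246 244]
 [243 246 246 246 246 246 246 246 246 245 219 247 243]
 [243 248 249 249 249 249 249 249 249 249 220 246 244]
 [244 239 170 170 170 173 172 174 174 174 150 246 244]]
```

```bash
python3 -m pendant '[[[0,4,0],0.06],[[0,4,0],0.06],[[0,4,0],0.06],[[0,4,0],0.06],[[2.14,3.35,0],0.06],[[2.14,3.35,0],0.06],[[2.14,3.35,0],0.06],[[2.14,3.35,0],0.06],[[2.14,3.35,0],0.06],[[2.14,3.35,0],0.06],[[2.14,3.35,0],0.06],[[2.14,3.35,0],0.06],[[2.14,3.35,0],0.06],[[2.14,3.35,0],0.06],[[2.14,3.35,0],0.06],[[2.14,3.35,0],0.06],[[2.14,3.35,0],0.06],[[2.14,3.35,0],0.06],[[2.14,3.35,0],0.06]]' 0.5 30
python3 -m pendant '[[[0,0,-3],0],[[0,0,-3],0],[[0,0,-2],0],[[0,0,0],0]]'
```

```text
time_s: 1.68
ee_pos: [0.5482, 0.1634, 0.205]
eef_rot: [-3.141, 0.0, 1.568]
force: [-0.0, -1.3, 1.0]
grip_width: 0.0471
grip_force: 0.0
time_s: 2.02
ee_pos: [0.5455, 0.1611, 0.1208]
eef_rot: [-3.134, 0.002, 1.565]
force: [-0.2, 1.1, -0.8]
grip_width: 0.047
grip_force: 0.0
```

```bash
python3 - <<'E'
from station import ctrl
from h import *
o=ctrl.get_obs();print(np.round(o["ee_pos"],4),np.round(o["eef_rot"],3))
c=ctrl.camera("wrist");cv2.imwrite("pics/w1.png",c["color"][:,:,::-1]);np.savez("pics/w1.npz",**c)
o=ctrl.get_obs();print(np.round(o["ee_pos"],4),np.round(o["eef_rot"],3))
print(proj(c,[.5455,.162,.016]),proj(c,[.5455,.162,.046]),proj(c,np.array(o["ee_pos"])))
E
```

```text
[0.5455 0.1611 0.1208] [-3.134e+00  2.000e-03  1.565e+00]
[0.5467 0.1612 0.1237] [-3.138e+00  1.000e-03  1.565e+00]
[323.86793383 243.68761031] [323.71473695 255.05049012] [325.65702446 302.4009724 ]
```

View pics/w1.png

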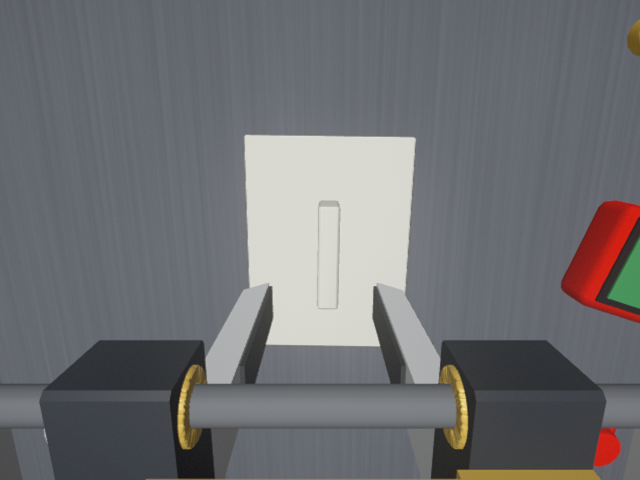

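The wrist view shows the lid plate at (245..413, 136..346) and the bar's top at (319..338, 206..308). That puts the bar at about (0.548, 0.162), in line between the fingers. Going down to grip.

```bash
python3 -m pendant '[[[0,0,-3],-0.012],[[0,0,-3],0],[[0,0,-2.5],0],[[0,0,-1.5],0],[[0,0,-0.4],0],[[0,0,0],0],[[0,0,0],0]]'
python3 -m pendant '[[[0,0,0],0],[[0,0,0],0],[[0,0,0],0],[[0,0,0],0],[[0,0,0],0],[[0,0,0],0]]' 0 30
```

```text
time_s: 2.65
ee_pos: [0.5487, 0.1616, 0.0233]
eef_rot: [3.139, -0.001, 1.553]
force: [0.7, -0.2, 0.7]
grip_width: 0.0471
grip_force: 0.0
time_s: 3.15
ee_pos: [0.5478, 0.1614, 0.0217]
eef_rot: [3.141, -0.0, 1.553]
force: [0.1, 0.3, 2.0]
grip_width: 0.0139
grip_force: 30.0
```

```bash
python3 -m pendant '[[[0,0,2],0],[[0,0,4],0],[[0,0,4],0],[[0,0,4],0],[[0.46,-2,0],-0.006],[[0.46,-3.5,0],-0.006],[[0.46,-3.5,0],-0.006],[[0.46,-3.6,0],-0.006],[[0.46,-3.6,0],-0.006],[[0.46,-3.6,0],-0.006],[[0.46,-3.6,0],-0.006],[[0.46,-3.5,0],-0.006],[[0.46,-3.5,0],-0.006],[[0.46,-2,0],-0.003],[[0,-2,0],0],[[0,0,0],0],[[0,0,0],0],[[0,0,0],0],[[0,0,0],0]]'
python3 - <<'E'
from station import ctrl
from h import *
for n in("top","scene"):
    c=ctrl.camera(n);cv2.imwrite(f"pics/{n}2.png",c["color"][:,:,::-1]);np.savez(f"pics/{n}2.npz",**c)
o=ctrl.get_obs();print(np.round(o["ee_pos"],4),np.round(o["eef_rot"],3),np.round(o["force"],1),o["grip_width"])
E
```

```text
time_s: 4.73
ee_pos: [0.5936, -0.1816, 0.1613]
eef_rot: [-3.141, -0.0, 1.497]
force: [0.5, 0.0, -2.9]
grip_width: 0.0139
grip_force: 30.0
[ 0.5937 -0.1817  0.1615] [-3.142 -0.     1.497] [ 0.1 -0.3 -2.1] 0.013784386582968726
```

View pics/scene2.png

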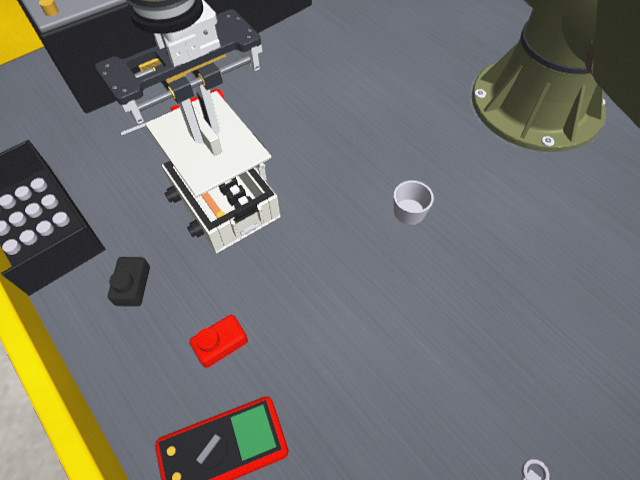

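The lid hangs level over the box, with plate corners near (148,122), (200,190) and (270,155). I'll refine the lid and seal corners in both views to get the true offset.

```bash
python3 - <<'E'
from h import *
def corners(mask,c,z,off):
    k=max(cv2.findContours(mask,0,1)[0],key=cv2.contourArea)
    a=cv2.approxPolyDP(cv2.convexHull(k),4,True).reshape(-1,2)+off
    return a
s0=np.load("pics/scene0.npz");t0=np.load("pics/top0.npz");s2=np.load("pics/scene2.npz");t2=np.load("pics/top2.npz")
def sub(c,P,ch=lambda i:i.min(2)):
    g=ch(c["color"]).astype(np.uint8)
    return cv2.cornerSubPix(g,np.array(P,np.float32).reshape(-1,1,2),(4,4),(-1,-1),(3,50,.01)).reshape(-1,2)
def show(n,c,P,z):
    q=sub(c,P);w=np.array([ray(c,p,z)[:2]*1000 for p in q])
    print(n,q.round(1).tolist(),w.round(1).tolist(),"diag centre",((w[0]+w[2])/2).round(1),((w[1]+w[3])/2).round(1) if len(w)>3 else "")
    return w
zl=.1615-.0217+.016
show("lid scene",s2,[(148,122),(200,190),(270,155)],zl)
show("seal scene",s0,[(163.5,165.5),(206,227),(274,195),(227,135)],.065)
P=np.array([(62,57),(318,67),(308,256),(53,245)])/3.2+[340,160]-.5
show("seal top",t0,P,.065)
show("lid0 top",t0,[(179,209),(258,209),(258,268),(178,268)],.016)
show("lid0 scene",s0,[(381,275),(322,320),(396,406),(456,352)],.016)
cv2.imwrite("pics/cr.png",np.hstack([cv2.resize(t2["color"][150:270,330:470,::-1],(400,343)),cv2.resize(s2["color"][80:230,140:290,::-1],(400,343))]))
E
```

```text
lid scene [[144.0, 123.4000015258789], [200.0, 190.0], [271.3999938964844, 156.1999969482422]] [[646.2, -263.1], [647.7, -111.0], [542.4, -97.8]] diag centre [ 594.3 -180.5] 
seal scene [[161.8000030517578, 163.8000030517578], [206.0, 227.0], [274.8999938964844, 193.89999389648438], [225.39999389648438, 133.3000030517578]] [[646.5, -265.3], [656.5, -118.9], [543.0, -102.8], [532.3, -255.5]] diag centre [ 594.8 -184. ] [ 594.4 -187.2]
seal top [[358.6000061035156, 175.39999389648438], [440.29998779296875, 180.60000610351562], [437.29998779296875, 241.89999389648438], [355.6000061035156, 236.6999969482422]] [[657.8, -110.1], [645.4, -263.7], [529.7, -254.1], [541.9, -101.7]] diag centre [ 593.8 -182.1] [ 593.7 -182.7]
lid0 top [[178.60000610351562, 208.6999969482422], [257.5, 208.6999969482422], [257.1000061035156, 267.5], [177.5, 267.3999938964844]] [[607.0, 240.7], [604.4, 85.6], [489.0, 87.4], [491.8, 242.7]] diag centre [548.  164.1] [548.1 164.2]
lid0 scene [[380.70001220703125, 272.8999938964844], [320.70001220703125, 318.3999938964844], [395.29998779296875, 407.3999938964844], [457.20001220703125, 352.70001220703125]] [[490.1, 84.4], [605.1, 82.8], [608.1, 238.1], [492.9, 240.2]] diag centre [549.1 161.3] [549.  161.5]
```

View pics/cr.png

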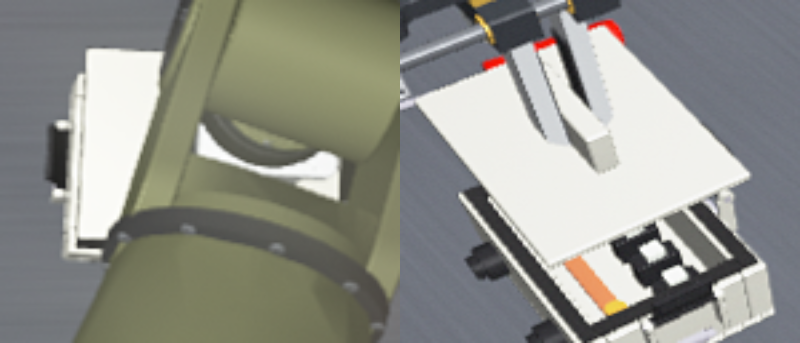

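```bash
python3 -m pendant '[[[0,-0.35,-2],0],[[0,0,-2],0],[[0,0,-2],0],[[0,0,-1],0],[[0,0,0],0],[[0,0,0],0]]'
python3 -m pendant '[[[0,0,-0.3],0],[[0,0,-0.3],0],[[0,0,-0.3],0],[[0,0,0],0]]'
python3 -m pendant '[[[0,0,-0.2],0],[[0,0,-0.2],0],[[0,0,0],0]]'
```

```text
time_s: 5.33
ee_pos: [0.5939, -0.1858, 0.0919]
eef_rot: [3.142, -0.0, 1.496]
force: [1.3, -0.5, -3.1]
grip_width: 0.0138
grip_force: 30.0
time_s: 5.67
ee_pos: [0.5936, -0.1861, 0.0822]
eef_rot: [-3.141, -0.0, 1.496]
force: [0.6, 0.1, -3.2]
grip_width: 0.0138
grip_force: 30.0
time_s: 5.92
ee_pos: [0.5935, -0.1861, 0.0781]
eef_rot: [-3.141, -0.0, 1.496]
force: [0.4, 0.2, -3.1]
grip_width: 0.0136
grip_force: 30.0
```

```bash
python3 -m pendant '[[[0,0,-0.15],0],[[0,0,-0.1],0],[[0,0,0],0],[[0,0,0],0]]'
```

```text
time_s: 6.25
ee_pos: [0.5937, -0.1861, 0.076]
eef_rot: [3.142, 0.0, 1.496]
force: [-0.2, 0.2, -2.4]
grip_width: 0.0138
grip_force: 30.0
```

```bash
python3 -m pendant '[[[0,0,-0.1],0],[[0,0,0],0],[[0,0,0],0]]'
python3 -m pendant '[[[0,0,0],0],[[0,0,0],0],[[0,0,0],0],[[0,0,0],0]]' 0.4
python3 -m pendant '[[[0,0,2],0],[[0,0,3],0],[[0,0,4],0],[[-4,0,2],0],[[-4,0,0],0],[[-4,0,0],0],[[-4,0,0],0],[[0,0,0],0]]'
python3 - <<'E'
from station import ctrl
from h import *
for n in("top","scene"):
    c=ctrl.camera(n);np.savez(f"pics/{n}3.npz",**c)
    if n=="scene":a=cv2.resize(c["color"][110:260,150:290,::-1],(448,480))
    else:b=cv2.resize(c["color"][160:260,340:465,::-1],(350,280))
o=np.zeros((480,800,3),np.uint8);o[:,:448]=a;o[:280,448:798]=b;cv2.imwrite("pics/l3.png",o)
E
```

```text
time_s: 6.5
ee_pos: [0.5938, -0.1862, 0.0751]
eef_rot: [3.141, 0.0, 1.496]
force: [0.3, -0.5, -0.1]
grip_width: 0.0136
grip_force: 30.0
time_s: 6.83
ee_pos: [0.5937, -0.1861, 0.075]
eef_rot: [3.141, 0.0, 1.496]
force: [0.7, 0.5, -0.0]
grip_width: 0.0357
grip_force: 0.0
time_s: 7.5
ee_pos: [0.4311, -0.1854, 0.1832]
eef_rot: [-3.139, -0.001, 1.495]
force: [1.2, 0.5, -0.2]
grip_width: 0.0377
grip_force: 0.0
```

View pics/l3.png

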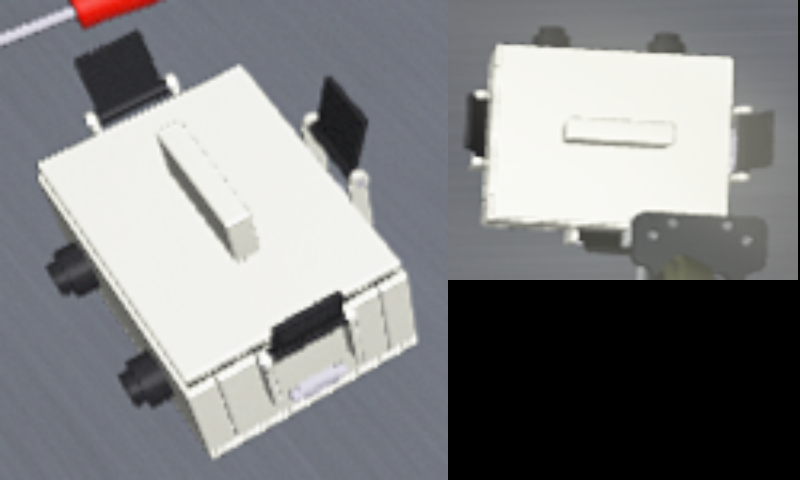

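The views show the lid seated square on the rim with an even margin. The bar is centred and all three clips are still open. Next is the front clip.

```bash
python3 -m pendant '[[[3.6,1.1,0],0],[[0,0,-3],0],[[0,0,-3],0],[[0,0,-2.5],0],[[0,0,-1],0],[[0,0,0],0],[[0,0,0],0]]' 0 30
```

```text
time_s: 8.18
ee_pos: [0.4733, -0.1753, 0.0892]
eef_rot: [3.141, 0.0, 1.496]
force: [1.2, -0.3, -0.5]
grip_width: 0.0006
grip_force: 0.0
```

```bash
python3 -m pendant '[[[1,-0.07,0],0],[[0.5,-0.04,0],0],[[0.5,-0.04,0],0],[[0.5,-0.04,0],0],[[0.5,-0.04,0],0],[[0.5,-0.04,0],0],[[0.5,-0.04,0],0]]'
python3 -m pendant '[[[0.5,-0.04,0],0],[[0.5,-0.04,0],0],[[0.5,-0.04,0],0],[[0.5,-0.04,0],0]]'
python3 -m pendant '[[[0.5,-0.04,0],0],[[0.5,-0.04,0],0],[[0.5,-0.04,0],0],[[0.4,-0.03,0],0],[[0,0,0],0]]'
```

```text
time_s: 8.77
ee_pos: [0.5126, -0.1782, 0.0888]
eef_rot: [-3.141, -0.0, 1.496]
force: [-4.4, 1.1, 2.6]
grip_width: 0.0004
grip_force: 2.3
time_s: 9.1
ee_pos: [0.5312, -0.1795, 0.0874]
eef_rot: [-3.137, -0.001, 1.496]
force: [-10.6, 1.0, -1.8]
grip_width: 0.0003
grip_force: 4.1
time_s: 9.52
ee_pos: [0.5515, -0.1813, 0.0882]
eef_rot: [-3.14, -0.0, 1.496]
force: [-5.6, 1.0, 2.8]
grip_width: 0.001
grip_force: 2.3
```

```bash
python3 -m pendant '[[[0,0,-0.2],0],[[0,0,-0.2],0],[[0,0,-0.2],0],[[0,0,-0.2],0]]'
python3 -m pendant '[[[0,0,-0.2],0],[[0,0,-0.2],0],[[0,0,0],0]]'
python3 -m pendant '[[[0,0,-0.15],0],[[0,0,-0.15],0],[[0,0,0],0]]'
```

```text
time_s: 9.85
ee_pos: [0.5525, -0.1815, 0.0812]
eef_rot: [3.139, 0.001, 1.496]
force: [2.1, -0.1, 2.9]
grip_width: 0.0004
grip_force: 1.5
time_s: 10.1
ee_pos: [0.5511, -0.1812, 0.0758]
eef_rot: [-3.141, -0.0, 1.496]
force: [0.1, 0.1, 0.5]
grip_width: 0.0009
grip_force: 0.0
time_s: 10.35
ee_pos: [0.5511, -0.1812, 0.0731]
eef_rot: [-3.141, -0.0, 1.496]
force: [-0.0, 0.3, -0.4]
grip_width: 0.0006
grip_force: 0.0
```

```bash
python3 -m pendant '[[[0,0,-0.1],0],[[0,0,-0.1],0],[[0,0,0],0]]'
python3 -m pendant '[[[0,0,-0.05],0],[[0,0,0],0]]'
python3 -m pendant '[[[0,0,-0.05],0],[[0,0,0],0]]'
```

```text
time_s: 10.6
ee_pos: [0.5513, -0.1813, 0.0714]
eef_rot: [-3.141, -0.0, 1.496]
force: [-0.1, 0.4, -0.3]
grip_width: 0.0003
grip_force: 0.0
time_s: 10.77
ee_pos: [0.5514, -0.1813, 0.071]
eef_rot: [-3.142, -0.0, 1.496]
force: [-0.1, 0.1, -0.3]
grip_width: 0.0005
grip_force: 0.0
time_s: 10.93
ee_pos: [0.5515, -0.1813, 0.0709]
eef_rot: [3.141, 0.0, 1.496]
force: [-1.2, -0.1, 2.6]
grip_width: 0.0006
grip_force: 1.6
```

```bash
python3 -m pendant '[[[0,0,-0.05],0],[[0,0,0],0]]'
python3 -m pendant '[[[0,0,-0.05],0],[[0,0,0],0]]'
```

```text
time_s: 11.1
ee_pos: [0.5515, -0.1814, 0.0708]
eef_rot: [3.141, 0.0, 1.496]
force: [-3.3, 1.4, 7.8]
grip_width: 0.0003
grip_force: 4.0
time_s: 11.27
ee_pos: [0.5515, -0.1814, 0.0706]
eef_rot: [3.141, 0.0, 1.496]
force: [-4.9, 1.8, 11.8]
grip_width: 0.0004
grip_force: 6.1
```

```bash
python3 -m pendant '[[[0,0,-0.035],0],[[0,0,0],0],[[0,0,0],0]]'
python3 -m pendant '[[[0,0,0],0],[[0,0,0],0],[[0,0,0],0],[[0,0,0],0],[[0,0,0],0],[[0,0,0],0]]'
```

```text
time_s: 11.52
ee_pos: [0.5515, -0.1814, 0.0705]
eef_rot: [3.141, 0.0, 1.496]
force: [-6.8, 2.4, 16.1]
grip_width: 0.0
grip_force: 7.7
time_s: 12.02
ee_pos: [0.5516, -0.1814, 0.0706]
eef_rot: [3.141, 0.0, 1.496]
force: [-7.1, 3.0, 14.5]
grip_width: 0.0003
grip_force: 7.7
```

```bash
python3 -m pendant '[[[0,0,0],0],[[0,0,0],0],[[0,0,1],0],[[0,0,2],0],[[0,0,3],0],[[1.3,3.1,0],0],[[1.3,3.1,0],0],[[1.3,3.1,0],0],[[1.3,3.1,0],0],[[0,0,0],0],[[0,0,-2],0],[[0,0,-2],0],[[0,0,0],0],[[0,0,0],0]]'
```

```text
time_s: 13.18
ee_pos: [0.603, -0.0576, 0.089]
eef_rot: [-3.14, -0.0, 1.496]
force: [0.5, -0.5, 1.3]
grip_width: 0.0006
grip_force: 0.0
```

```bash
python3 -m pendant '[[[-0.03,-0.5,0],0],[[-0.03,-0.5,0],0],[[-0.03,-0.5,0],0],[[-0.04,-0.5,0],0],[[-0.04,-0.5,0],0],[[-0.04,-0.5,0],0],[[-0.04,-0.5,0],0]]'
python3 -m pendant '[[[-0.03,-0.5,0],0],[[-0.03,-0.5,0],0],[[-0.03,-0.5,0],0],[[-0.03,-0.5,0],0],[[-0.03,-0.5,0],0],[[-0.03,-0.5,0],0],[[0,0,0],0]]'
```

```text
time_s: 13.77
ee_pos: [0.6012, -0.0923, 0.0898]
eef_rot: [3.141, -0.001, 1.496]
force: [0.7, 8.4, 1.6]
grip_width: 0.0004
grip_force: 4.5
time_s: 14.35
ee_pos: [0.5993, -0.1233, 0.0898]
eef_rot: [3.141, 0.0, 1.495]
force: [0.1, 0.7, 6.7]
grip_width: 0.0004
grip_force: 3.2
```

```bash
python3 -m pendant '[[[0,0,-0.2],0],[[0,0,-0.2],0],[[0,0,-0.2],0],[[0,0,-0.2],0]]'
python3 -m pendant '[[[0,0,-0.2],0],[[0,0,-0.2],0],[[0,0,0],0]]'
python3 -m pendant '[[[0,0,-0.15],0],[[0,0,-0.15],0],[[0,0,0],0]]'
```

```text
time_s: 14.68
ee_pos: [0.5998, -0.1241, 0.0825]
eef_rot: [3.139, 0.002, 1.495]
force: [0.4, -4.1, 6.0]
grip_width: 0.0004
grip_force: 2.8
time_s: 14.93
ee_pos: [0.5987, -0.1225, 0.0765]
eef_rot: [-3.14, -0.0, 1.496]
force: [-0.1, -0.3, 0.5]
grip_width: 0.0001
grip_force: 0.0
time_s: 15.18
ee_pos: [0.5989, -0.1222, 0.0737]
eef_rot: [-3.141, -0.0, 1.496]
force: [-0.7, 0.3, -0.5]
grip_width: -0.0001
grip_force: 0.0
```

Snapped. Bedding it next.

```bash
python3 -m pendant '[[[0,0,-0.1],0],[[0,0,-0.1],0],[[0,0,0],0]]'
python3 -m pendant '[[[0,0,-0.1],0],[[0,0,0],0],[[0,0,0],0]]'
python3 -m pendant '[[[0,0,-0.05],0],[[0,0,0],0]]'
```

```text
time_s: 15.43
ee_pos: [0.599, -0.1222, 0.072]
eef_rot: [-3.141, -0.0, 1.496]
force: [-0.0, 0.1, 0.3]
grip_width: 0.0008
grip_force: 0.0
time_s: 15.68
ee_pos: [0.5991, -0.1223, 0.0712]
eef_rot: [-3.142, -0.0, 1.496]
force: [0.2, -0.5, -0.5]
grip_width: 0.0005
grip_force: 0.0
time_s: 15.85
ee_pos: [0.5992, -0.1223, 0.0709]
eef_rot: [3.141, 0.0, 1.496]
force: [0.4, 0.1, 1.2]
grip_width: 0.0007
grip_force: 0.5
```

```bash
python3 -m pendant '[[[0,0,-0.1],0],[[0,0,0],0],[[0,0,0],0]]'
```

```text
time_s: 16.1
ee_pos: [0.5993, -0.1224, 0.0707]
eef_rot: [3.141, 0.0, 1.496]
force: [-4.7, 0.6, 10.7]
grip_width: 0.0006
grip_force: 5.0
```

```bash
python3 -m pendant '[[[0,0,-0.045],0],[[0,0,0],0],[[0,0,0],0]]'
python3 -m pendant '[[[0,0,0],0],[[0,0,0],0],[[0,0,0],0],[[0,0,0],0],[[0,0,0],0],[[0,0,0],0]]'
```

```text
time_s: 16.35
ee_pos: [0.5993, -0.1224, 0.0707]
eef_rot: [3.141, 0.0, 1.496]
force: [-6.0, 0.3, 15.1]
grip_width: 0.0004
grip_force: 6.8
time_s: 16.85
ee_pos: [0.5993, -0.1224, 0.0707]
eef_rot: [3.141, 0.0, 1.496]
force: [-5.6, 1.5, 12.3]
grip_width: 0.0004
grip_force: 6.8
```

```bash
python3 -m pendant '[[[0,0,-0.01],0],[[0,0,0],0],[[0,0,0],0],[[0,0,0],0],[[0,0,0],0],[[0,0,0],0],[[0,0,0],0]]'
python3 -m pendant '[[[0,0,1],0],[[0,0,2],0],[[0,0,3],0],[[-0.3,-3.75,0.2],0],[[-0.3,-3.75,0],0],[[-0.3,-3.75,0],0],[[-0.3,-3.75,0],0],[[-0.3,-3.75,0],0],[[0,0,0],0],[[0,0,-2],0],[[0,0,-2.1],0],[[0,0,0],0],[[0,0,0],0]]'
```

```text
time_s: 17.43
ee_pos: [0.5993, -0.1224, 0.0706]
eef_rot: [3.141, 0.0, 1.496]
force: [-6.8, 2.1, 14.3]
grip_width: 0.0007
grip_force: 7.2
time_s: 18.52
ee_pos: [0.5838, -0.3094, 0.0899]
eef_rot: [-3.14, -0.001, 1.496]
force: [0.4, 0.1, 0.4]
grip_width: 0.0004
grip_force: 0.0
```

```bash
python3 -m pendant '[[[0.04,0.5,0],0],[[0.04,0.5,0],0],[[0.04,0.5,0],0],[[0.04,0.5,0],0],[[0.04,0.5,0],0],[[0.04,0.5,0],0],[[0.04,0.5,0],0]]'
python3 -m pendant '[[[0.04,0.5,0],0],[[0.04,0.5,0],0],[[0.04,0.5,0],0],[[0.04,0.5,0],0],[[0.04,0.5,0],0],[[0.04,0.4,0],0],[[0,0,0],0]]'
```

```text
time_s: 19.1
ee_pos: [0.5871, -0.2755, 0.0907]
eef_rot: [3.14, 0.003, 1.496]
force: [-0.1, -11.3, -2.4]
grip_width: 0.0004
grip_force: 5.0
time_s: 19.68
ee_pos: [0.5898, -0.2451, 0.0912]
eef_rot: [3.14, 0.001, 1.496]
force: [-0.5, -0.4, 7.5]
grip_width: 0.0005
grip_force: 3.8
```

```bash
python3 -m pendant '[[[0,0,-0.2],0],[[0,0,-0.2],0],[[0,0,-0.2],0],[[0,0,-0.2],0]]'
python3 -m pendant '[[[0,0,-0.2],0],[[0,0,-0.2],0],[[0,0,0],0]]'
python3 -m pendant '[[[0,0,-0.15],0],[[0,0,-0.15],0],[[0,0,0],0]]'
```

```text
time_s: 20.02
ee_pos: [0.5903, -0.2444, 0.0836]
eef_rot: [3.139, -0.001, 1.497]
force: [0.6, 5.0, 8.0]
grip_width: 0.0006
grip_force: 3.7
time_s: 20.27
ee_pos: [0.5891, -0.2452, 0.0777]
eef_rot: [-3.141, -0.0, 1.496]
force: [0.3, -0.3, -0.2]
grip_width: 0.0006
grip_force: 0.0
time_s: 20.52
ee_pos: [0.589, -0.2458, 0.0746]
eef_rot: [-3.141, -0.0, 1.496]
force: [0.4, 0.5, 0.3]
grip_width: 0.0005
grip_force: 0.0
```

```bash
python3 -m pendant '[[[0,0,-0.1],0],[[0,0,-0.1],0],[[0,0,-0.1],0],[[0,0,0],0]]'
python3 -m pendant '[[[0,0,-0.05],0],[[0,0,0],0],[[0,0,0],0]]'
python3 -m pendant '[[[0,0,-0.05],0],[[0,0,0],0],[[0,0,0],0]]'
```

```text
time_s: 20.85
ee_pos: [0.5892, -0.2458, 0.0719]
eef_rot: [-3.141, -0.0, 1.496]
force: [-0.7, -0.8, -0.6]
grip_width: 0.0007
grip_force: 0.0
time_s: 21.1
ee_pos: [0.5893, -0.2458, 0.0717]
eef_rot: [3.142, 0.0, 1.496]
force: [0.7, 0.5, -0.0]
grip_width: 0.0001
grip_force: 0.0
time_s: 21.35
ee_pos: [0.5893, -0.2458, 0.0712]
eef_rot: [-3.142, 0.0, 1.496]
force: [0.1, 0.1, 0.9]
grip_width: 0.0004
grip_force: 0.0
```

```bash
python3 -m pendant '[[[0,0,-0.1],0],[[0,0,0],0],[[0,0,0],0]]'
```

```text
time_s: 21.6
ee_pos: [0.5894, -0.2459, 0.0708]
eef_rot: [3.141, 0.0, 1.496]
force: [-2.5, 1.2, 5.4]
grip_width: 0.0001
grip_force: 2.7
```

```bash
python3 -m pendant '[[[0,0,-0.1],0],[[0,0,0],0],[[0,0,0],0]]'
```

```text
time_s: 21.85
ee_pos: [0.5895, -0.2459, 0.0706]
eef_rot: [3.141, 0.0, 1.496]
force: [-4.8, 2.9, 12.5]
grip_width: 0.0009
grip_force: 6.3
```

```bash
python3 -m pendant '[[[0,0,-0.025],0],[[0,0,0],0],[[0,0,0],0]]'
python3 -m pendant '[[[0,0,0],0],[[0,0,0],0],[[0,0,0],0],[[0,0,0],0],[[0,0,0],0],[[0,0,0],0],[[0,0,0],0]]'
python3 -m pendant '[[[0,0,1],0],[[0,0,2],0],[[0,0,3],0],[[-2,0,2],0],[[-4,0,0],0],[[-4,0,0],0],[[-4,0,0],0],[[-4,0,0],0],[[-3,0,0],0],[[0,0,0],0],[[0,0,0],0]]'
python3 - <<'E'
from station import ctrl
from h import *
a=cv2.resize(ctrl.camera("scene")["color"][110:260,150:290,::-1],(448,480))
b=cv2.resize(ctrl.camera("top")["color"][160:260,340:465,::-1],(350,280))
o=np.zeros((480,800,3),np.uint8);o[:,:448]=a;o[:280,448:798]=b;cv2.imwrite("pics/l4.png",o)
E
```

```text
time_s: 22.1
ee_pos: [0.5895, -0.2459, 0.0705]
eef_rot: [3.141, 0.0, 1.496]
force: [-5.7, 2.4, 14.5]
grip_width: 0.0007
grip_force: 7.1
time_s: 22.68
ee_pos: [0.5895, -0.2459, 0.0706]
eef_rot: [3.141, 0.0, 1.496]
force: [-5.7, 2.8, 13.4]
grip_width: 0.0005
grip_force: 7.1
time_s: 23.6
ee_pos: [0.3788, -0.2462, 0.1498]
eef_rot: [3.14, 0.001, 1.494]
force: [0.5, 1.0, 0.8]
grip_width: -0.0002
grip_force: 0.0
```

View pics/l4.png

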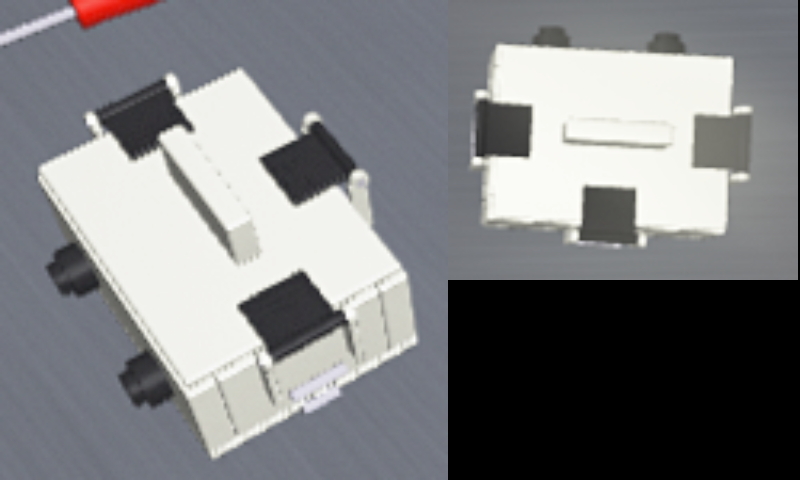

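All three clips lie flat over the lid rim, the lid is square on the box, and the arm is clear.

```bash
python3 -c "
from station import ctrl
print(ctrl.hand_in())"
```

```text
the job is handed in; nothing more can be done
None
```

The lid is square on the box and all three clips (front, left, then right) were snapped flat and each bedded at about 15 N for at least half a second; no force reading on a clip went over 18 N, the arm touched nothing else, and the job was handed in at about 24 s.

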